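# Hold the spring clip open over the session card

### The job

Squeeze the steel spring clip open, take it off the rim of the grey tray and, keeping it wide open, lower it squarely over the middle of the top edge of the session card until you feel the edge meet the clip's throat and the card give a little on its cushion, without ramming the card down to the bottom. Finish still holding the clip there, wide open and upright with one jaw on either side of the card, so that I can slip today's sheet in; do not let go. Leave the dumbbells, the tumbler and the ring in the tray undisturbed.

Things in the scene. Friction and masses are not known exactly. Their poses are not given: they have to be found in the camera images.
- clip_grip (a point): Grip centre of the steel spring clip (80 g), between its two flat squeeze levers; the clip sits jaws down on the tray's +x wall. z up, y along hinge and wall, x the squeezing line. Levers: 50 mm wide (y), 3 mm thick, from 28 mm below this point to 10 mm above; parked they splay 0.3 rad each, 47 mm over their tops; squeezed to the stop they are parallel, 16 mm over their backs.
- clip_throat (a point): Throat of the clip: underside of its 12 mm hinge barrel, 44 mm straight below clip_grip, same axes. A card edge entering between the jaws stops here. The jaws reach 34 mm below it, 50 mm wide (y); parked they bite the 5 mm tray wall with the throat on the rim; fully open the tips gape about 27 mm, half to each side.
- clip_open (a joint): Opening of the clip, rad: angle each half has turned from parked; about 0 on the tray wall, 0.30 fully open at its stop, -0.055 shut on nothing. A spring shuts it: squeezing takes about 4 N to start and 8 N at the stop; a grip of 20 to 40 N holds it open and firm.
- card_edge (a point): Middle of the top edge of the session card, a rigid white board 120 mm wide (y), 4 mm thick (x), upright in an aluminium foot 70 x 140 x 30 mm fixed to the table; z up. The edge is 130 mm above the table. The card stands on a cushion in the foot and can be pushed straight down 12 mm.
- card (a joint): How far the card is pushed down into its foot, m: 0 at rest, 0.012 at the bottom. It starts to give at about 1 N and takes about 0.9 N more per mm (some 12 N at the bottom).
- tray: Grey plastic tray, fixed to the table, 220 mm along x, 280 mm along y, 50 mm high, walls 5 mm thick; origin at the centre of its underside. The clip sits on its +x wall.
- dumbbell_a: Chrome mini dumbbell 120 mm long along y, 40 mm heads, lying in the tray; origin at the centre of its underside. Leave alone.
- dumbbell_b: The second dumbbell, the same, beside the first. Leave alone.
- tumbler: Empty glass tumbler, 68 mm across, 90 mm high, upright in the tray; origin at the centre of its underside. Leave alone.
- grip_ring: White silicone grip ring, 70 mm across, 18 mm high, flat in the tray; origin at the centre of its underside. Leave alone.
There are look-alikes about, which are no part of the job. What is shaped like the part that bears clip_grip but turquoise is not meant. There is more than one size of the part that bears card_edge; the job needs the larger.

How it is judged:
By the outcome, as a careful person would: the job done as asked, in the order asked, and still so for the second after the job is handed in, while the arm keeps its last pose, push and grip.
It also fails if it takes over 38 s, if anything falls off the work surface, if the arm or the gripper's body presses on something with over 40 N, if the wrist force passes 120 N, or if a joint passes its speed limit or range.

### The arm

A 7-joint arm with a two-finger parallel gripper is mounted at the origin on the work surface. World frame = base frame: x ahead of the robot, y to its left, z up, the work surface at z = 0. Lengths are in m, angles in rad, forces in N, time in s.
With the tool pointing down it reaches from about 0.425 to 0.875 m from the base axis. Payload 4.7 kg.
Tool frame: the origin (TCP) lies on the mounting face of the last link; the fingertips stand 182 mm ahead of it and the grasp point (between the pads) lies 164 mm ahead of it (ctrl.finger_overhang is the distance from the TCP to the fingertips, in m); z points along the fingers, y is the line along which they close (so a half turn about z gives the same grasp; the last joint's range is limited). The gripper opens to 87 mm and grips with 3 to 60 N. Pads are 19 mm wide; open, the fingers measure 117 mm over their backs; the gripper's body (75 mm by 190 mm) begins 51 mm behind the grasp point.
Start: joints at [-1.152, 0.321, -0.07, 1.45, 0.023, 1.371, -0.057], TCP at [0.256, 0.597, 0.405] pointing down, gripper open.
Joint ranges: [-2.86, 2.86], [-0.3, 2.09], [-1.38, 1.24], [0.06, 2.45], [-1.56, 4.7], [0.09, 2.05], [-2.69, 2.69]. Speed limits (rad/s): [2.57, 2.57, 3.14, 3.14, 3.14, 3.14, 3.14].

### API

Orientations are given as a rotation vector (axis times angle).
In Python, from bench import ctrl gives the robot as it stands.
- The arm moves only by the shell command python3 -m jog 'ROWS' [FORCE]. ROWS is a JSON object of lists of equal length, an entry for each row: "translation": the shift along the tool's x, y, z as a fraction of full scale, a list of three; "yaw": the turn about the tool's z as a fraction of full scale; "jaw": the closure, from 0 (fully open) to 1 (shut). In form: {"translation": [[dx, dy, dz], ...], "yaw": [yaw, ...], "jaw": [jaw, ...]}. A call has 1 to 8 rows; each row is the pose to reach, as a shift and turn from the pose commanded when the call began, along the tool's axes at that moment, turning the shorter way round; what a row does not reach only later rows make up. Full scale, the value 1, is 0.2 m for a shift and 180 degrees for a turn. A row lasts 1/8 s, in which the tool goes at most 62.5 mm and 10.7 degrees, less where a joint would pass 70% of its speed; a pose out of reach is approached as far as the arm can. A call with a number of a shift or a turn outside -1 to 1 is refused whole. A call with a gripper value outside its range is refused whole. The fingers move at their own pace and stop on an object; FORCE is the grip in N (left out, the last holds). Time passes only in rows, so rows that repeat a pose let the fingers close. It gives the time, the measured TCP pose, the force, the opening and the grip force at its end, in the units of the state.
- ctrl.get_state(): the state, without advancing time (a new reading comes with each control period).
- ctrl.get_image(name): name is "scene" or "top" or "wrist"; returns a dict with "pixels" (400x640x3 uint8, blue, green, red), "fx", "fy", "cx", "cy" (pixels), "R" (3x3) and "t" (3): a world point X has camera coordinates R X + t; the wrist camera has in their place "mount" (4x4, takes a point from camera to tool coordinates, whose origin is the TCP and whose axes are the flange's). Camera axes: x right, y down, z forward; pixel columns grow to the right and rows downward; lengths in m; the calibration is good to about 2 mm. The wrist camera is an equidistant fisheye: a pixel r from the principal point sees the ray r / f radians off the axis. A picture is of the moment at which its call begins: read the wrist's pose just before it. There is no depth.
- ctrl.close_job(): hands the job in; it is judged then, once.
Trained networks look in a picture, given as the dict that the camera call returned (one of the last four; its "shot" number tells which), for a name from the list of things; names that differ only in an ending like _2 or _b are one class to them, and where a whole thing is asked for, a point or a joint stands for the part that bears it (a point fixed in the world has none). Each returns a list of dicts, best first, with "p" (0 to 1); they miss things now and then, are a little off and sometimes report something else, mostly with a low value. They report only what shows in the picture. A call takes as long as a camera call. They do not tell look-alikes from the thing itself.
- ctrl.silhouettes(label, picture): "region" (400x640 bool, what is visible of it) and "at" ([column, row] in pixels, amid what is visible of it).
The state is a dict: "time": time; "joint_positions": joint angles; "qd": joint speeds; "joint_torque": joint torques, N m; "position": TCP position; "tool_rot": TCP orientation; "ft_force": force on the tool from outside, world axes, zero at the start; "torque": the same for the moment, N m; "grip_width": opening from 0.0 (shut) to 1.0 (fully open); "grip_force": force on a finger pad.
Only numpy, scipy, OpenCV 4.12 (cv2) and the standard library are available. Lean on these libraries where they do the work, as an engineer would, in place of code of your own. Each camera call takes 0.05 s, during which the arm holds its last target. There are 200 camera calls.

## Working session

There is one attempt and no reset: what is moved stays moved. The work goes in short steps, Python scripts to look and compute and a shell command to move; the robot and the scene stay as the last step left them, time stands still between calls to the robot, and variables do not carry over. Pictures are saved under pics/ and viewed, at most 10 in all, crops included, and the job is handed in when it is done.

```bash
mkdir -p pics
cat > h.py <<'E'
import numpy as np,cv2
from bench import ctrl
from scipy.spatial.transform import Rotation as Ro
def proj(im,X):
    c=im["R"]@np.array(X)+im["t"]; return [im["fx"]*c[0]/c[2]+im["cx"],im["fy"]*c[1]/c[2]+im["cy"]]
def ray(im,uv):
    R=np.array(im["R"]);t=np.array(im["t"])
    d=R.T@np.array([(uv[0]-im["cx"])/im["fx"],(uv[1]-im["cy"])/im["fy"],1]);return -R.T@t,d
def at_z(im,uv,z):
    o,d=ray(im,uv);return o+d*(z-o[2])/d[2]
def wray(im,st,uv):
    M=np.array(im["mount"]);x=(uv[0]-im["cx"])/im["fx"];y=(uv[1]-im["cy"])/im["fy"];r=np.hypot(x,y)
    d=np.array([x/r*np.sin(r),y/r*np.sin(r),np.cos(r)]) if r>0 else np.array([0,0,1.])
    W=Ro.from_rotvec(st["tool_rot"]).as_matrix()
    return W@M[:3,3]+np.array(st["position"]),W@M[:3,:3]@d
def w_at(im,st,uv,z):
    o,d=wray(im,st,uv);return o+d*(z-o[2])/d[2]
def wproj(im,st,X):
    M=np.array(im["mount"]);W=Ro.from_rotvec(st["tool_rot"]).as_matrix()
    p=W.T@(np.array(X)-st["position"]);c=M[:3,:3].T@(p-M[:3,3])
    th=np.arctan2(np.hypot(c[0],c[1]),c[2]);h=np.hypot(c[0],c[1])
    return [im["cx"]+im["fx"]*th*c[0]/h,im["cy"]+im["fy"]*th*c[1]/h]
E
python3 - <<'E'
from h import *
st=ctrl.get_state();print(st["position"],st["tool_rot"],st["time"])
for n in("top","scene"):
    im=ctrl.get_image(n);cv2.imwrite(f"pics/{n}0.png",im["pixels"])
    print(n,im["fx"],np.round(-np.array(im["R"]).T@im["t"],3))
    for l in("clip_grip","card_edge","card","tray","dumbbell_a","tumbler"):
        for d in ctrl.silhouettes(l,im):
            ys,xs=np.where(d["region"]);
            if len(xs) and d["p"]>.2: print(l,round(d["p"],2),np.round(d["at"]),xs.min(),xs.max(),ys.min(),ys.max(),len(xs))
E
```

```text
[0.25594319 0.59726339 0.40363658] [-6.31454525e-01 -3.07716307e+00  3.04857476e-03] 0.0
top 408.2378249946611 [0.44  0.011 1.025]
clip_grip 0.6 [396. 183.] 382 407 172 192 409
clip_grip 0.59 [425. 136.] 411 438 124 146 460
card_edge 0.7 [378. 206.] 358 384 197 225 374
card_edge 0.64 [242. 159.] 222 257 150 164 247
card_edge 0.62 [223. 213.] 200 250 207 218 268
card 0.76 [241. 155.] 222 258 149 165 307
card 0.68 [225. 210.] 197 254 206 218 317
tray 0.6 [397. 225.] 338 460 181 283 8363
dumbbell_a 0.98 [419. 267.] 394 446 256 275 782
dumbbell_a 0.56 [423. 244.] 395 448 231 255 770
tumbler 0.69 [368. 252.] 351 380 235 265 716
scene 508.08491980737443 [ 1.313 -0.525  0.682]
clip_grip 0.87 [276. 255.] 261 292 231 277 1070
clip_grip 0.59 [297. 249.] 292 300 241 253 89
clip_grip 0.56 [269. 306.] 255 288 283 333 1317
card_edge 0.92 [434. 214.] 425 441 199 233 330
card_edge 0.87 [404. 177.] 386 418 156 204 1089
card_edge 0.51 [278. 250.] 261 292 231 277 1102
card 0.77 [399. 181.] 384 418 155 206 1129
tray 0.6 [242. 260.] 170 327 206 306 6617
dumbbell_a 0.96 [217. 251.] 189 246 236 265 854
dumbbell_a 0.73 [211. 236.] 182 237 223 252 713
tumbler 0.7 [276. 209.] 256 285 193 235 1032
```

View pics/top0.png

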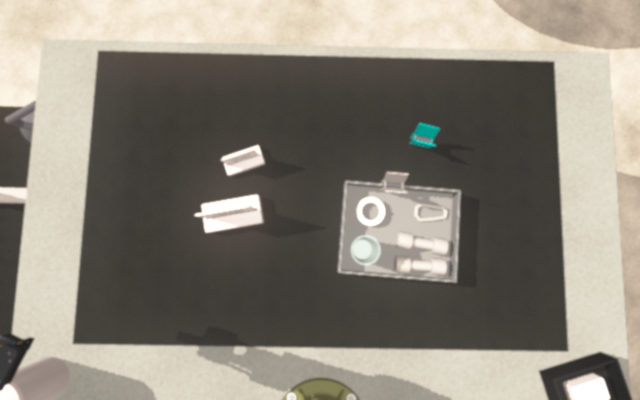

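View pics/scene0.png

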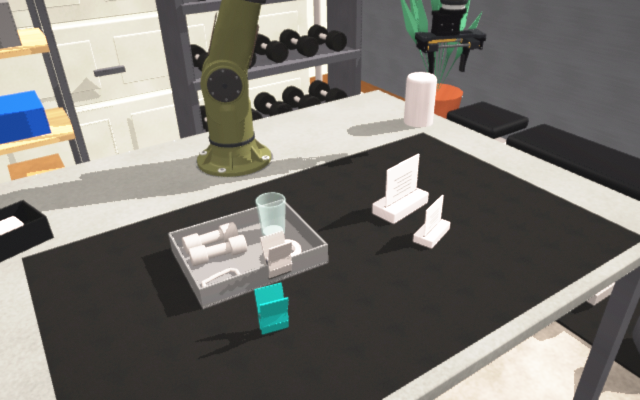

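Top view: the steel clip is on the tray's far wall at (396,182), and its look-alike is the turquoise clip at (425,136). The large card is at (228,210), and its look-alike is the small one at (242,157). I choose the steel clip and the larger card. In the scene view these are at (276,255) and (402,180). Next is a close crop.

Run:
```python
from h import *
a=cv2.imread("pics/top0.png");b=cv2.imread("pics/scene0.png")
f=lambda i,x,y,w,h,s:cv2.resize(i[y:y+h,x:x+w],None,fx=s,fy=s,interpolation=cv2.INTER_CUBIC)
A=f(a,190,185,80,50,5);B=f(a,370,160,80,50,5);C=f(b,245,225,80,60,5);D=f(b,370,150,80,60,5)
cv2.imwrite("pics/crop.png",np.vstack([np.hstack([A,B]),np.hstack([C,D])]))
im=ctrl.get_image("top")
for n,uv,z in(("cardL",(195,214),.13),("cardR",(257,209),.13),("footBL",(205,233),.03),("footBR",(263,225),.03),("tray TL",(345,182),.05),("tray TR",(461,189),.05),("tray BL",(338,273),.05),("tray BR",(457,282),.05),("clip top",(396,173),.1),("clip base",(396,184),.05)):
    print(n,np.round(at_z(im,uv,z),3))
```

```text
cardL [0.488 0.284 0.13 ]
cardR [0.502 0.149 0.13 ]
footBL [0.449 0.288 0.03 ]
footBR [0.47  0.149 0.03 ]
tray TL [ 0.577 -0.048  0.05 ]
tray TR [ 0.565 -0.329  0.05 ]
tray BL [ 0.361 -0.034  0.05 ]
tray BR [ 0.344 -0.315  0.05 ]
clip top [ 0.593 -0.162  0.1  ]
clip base [ 0.574 -0.171  0.05 ]
```

View pics/crop.png

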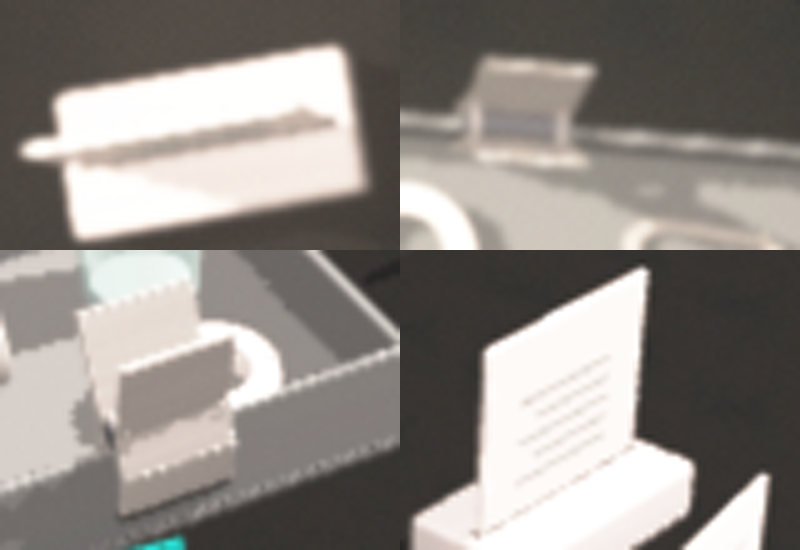

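The crop confirms it. The steel clip stands on the tray wall with its hinge near crop (520,125), and the large white card with text lines is in its foot. I'll go above the card first for a close look.

```bash
cat >> h.py <<'E'
def go(x,y,z,ang=None):
    "units from the present pose to TCP x,y,z with tool y at world angle ang"
    st=ctrl.get_state();W=Ro.from_rotvec(st["tool_rot"]).as_matrix()
    d=W.T@(np.array([x,y,z])-st["position"]);a=np.arctan2(W[1,1],W[0,1])
    yw=0 if ang is None else -((ang-a+np.pi)%(2*np.pi)-np.pi)/np.pi
    print("go",np.round(d/.2,3),"yaw",round(yw,4),"pos",np.round(st["position"],4),"ang",round(a,4),"tilt",np.round(W[:,2],4),"t",st["time"])
E
python3 - <<'E'
from h import *
im=ctrl.get_image("top")
P=[at_z(im,u,.104) for u in((388,171.4),(409,173.6),(385,191),(407.6,192.5))];print(np.round(P,3),np.mean(P,0))
w=ctrl.get_image("wrist");print(np.round(w["mount"],3),w["fx"])
go(.48,.22,.42,.13)
E
python3 -m jog '{"translation":[[-0.12,-0.08,0],[-0.3,-0.2,0],[-0.5,-0.35,0],[-0.7,-0.5,0],[-0.9,-0.65,0],[-0.9,-0.65,0]],"yaw":[0.05,0.1,0.15,0.2,0.25,0.28],"jaw":[0,0,0,0,0,0]}'
python3 -c "
from h import *
go(.48,.22,.42,.13)"
```

```text
[[ 0.596 -0.143  0.104]
 [ 0.592 -0.191  0.104]
 [ 0.55  -0.136  0.104]
 [ 0.548 -0.188  0.104]] [ 0.57143513 -0.16436219  0.104     ]
[[-0.    -0.959 -0.282  0.079]
 [ 1.     0.    -0.     0.001]
 [ 0.    -0.282  0.959  0.02 ]
 [ 0.     0.     0.     1.   ]] 309.70691628693146
go [-1.773 -1.294 -0.076] yaw 0.3298 pos [0.256  0.5974 0.4048] ang 1.166 tilt [ 1.e-04  1.e-04 -1.e+00] t 0.85
time: 1.6
position: [0.3735, 0.4028, 0.4054]
tool_rot: [1.895, 2.503, 0.001]
ft_force: [-0.7, 1.2, -0.5]
grip_width: 1.007
grip_force: 0.0
go [-1.024  0.265 -0.072] yaw 0.046 pos [0.3735 0.4028 0.4054] ang 0.2746 tilt [ 1.8e-03 -7.0e-04 -1.0e+00] t 1.6
```

```bash
python3 -m jog '{"translation":[[-0.1,0.03,-0.02],[-0.3,0.08,-0.04],[-0.55,0.15,-0.07],[-0.8,0.2,-0.07],[-1,0.26,-0.07],[-1,0.26,-0.07],[-1,0.26,-0.07]],"yaw":[0.01,0.02,0.03,0.046,0.046,0.046,0.046],"jaw":[0,0,0,0,0,0,0]}'
cat > look.py <<'E'
from h import *
import sys
st=ctrl.get_state();w=ctrl.get_image("wrist");cv2.imwrite(f"pics/{sys.argv[1]}.png",w["pixels"])
import pickle;pickle.dump((st,{k:v for k,v in w.items()}),open(f"{sys.argv[1]}.pkl","wb"))
go(*map(float,sys.argv[2:6]))
E
python3 look.py wcard .571 -.164 .42 -.05
```

```text
time: 2.48
position: [0.4764, 0.2303, 0.4189]
tool_rot: [-2.057, -2.374, -0.001]
ft_force: [-0.0, 0.1, -0.3]
grip_width: 0.998
grip_force: 0.0
go [-2.023  0.186 -0.007] yaw 0.0619 pos [0.4761 0.231  0.4188] ang 0.1443 tilt [-3.e-04  5.e-04 -1.e+00] t 2.525
```

View pics/wcard.png

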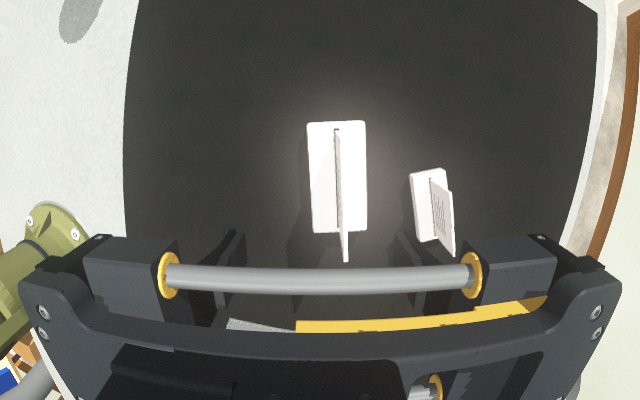

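The large card shows from (337,129) to (346,261), and the small one is at (435,210).

Run:
```python
from h import *
import pickle
st,w=pickle.load(open("wcard.pkl","rb"))
p=w["pixels"].astype(int);g=p.sum(2)
for r in(140,170,200,225,240,250,258,262):print(r,g[r,328:354:1].tolist())
a=w_at(w,st,(337,128.5),.13);b=w_at(w,st,(346,261.5),.13);d=a-b
print(a,b,np.linalg.norm(d),"yaw",np.arctan2(-d[0],d[1]),"mid",(a+b)/2)
for u in((308,122),(365,121),(366,231),(314,233)):print(np.round(w_at(w,st,u,.03),4))
```

```text
140 [765, 765, 765, 751, 750, 665, 467, 531, 662, 660, 666, 618, 765, 765, 765, 765, 765, 765, 765, 765, 765, 765, 765, 765, 765, 765]
170 [754, 753, 755, 756, 754, 754, 717, 563, 512, 604, 567, 638, 681, 759, 765, 765, 765, 765, 765, 765, 765, 765, 765, 765, 765, 765]
200 [751, 752, 754, 753, 754, 752, 750, 734, 563, 453, 567, 627, 656, 688, 740, 765, 765, 765, 765, 765, 765, 765, 765, 765, 765, 765]
225 [747, 749, 752, 752, 750, 749, 747, 746, 735, 451, 471, 599, 652, 649, 699, 765, 765, 765, 765, 765, 765, 765, 765, 765, 765, 765]
240 [256, 258, 258, 262, 271, 263, 268, 270, 268, 266, 281, 275, 413, 569, 656, 682, 765, 765, 765, 765, 285, 282, 283, 275, 287, 287]
250 [267, 269, 273, 283, 290, 275, 272, 270, 277, 282, 279, 277, 282, 348, 478, 625, 765, 765, 765, 765, 277, 276, 282, 282, 293, 285]
258 [251, 272, 269, 260, 258, 258, 262, 267, 264, 272, 255, 257, 262, 270, 302, 588, 765, 765, 765, 765, 478, 270, 265, 263, 273, 261]
262 [249, 251, 246, 249, 270, 255, 270, 262, 255, 253, 256, 248, 267, 261, 252, 300, 430, 435, 352, 272, 267, 261, 263, 272, 269, 259]
[0.48224001 0.29461019 0.13      ] [0.51116915 0.16996631 0.13      ] 0.12795699110929087 yaw 0.2280565321125287 mid [0.49670458 0.23228825 0.13      ]
[0.4535 0.292  0.03  ]
[0.5202 0.3035 0.03  ]
[0.5463 0.1658 0.03  ]
[0.48   0.1537 0.03  ]
```

```bash
python3 -m jog '{"translation":[[-0.1,0,0],[-0.35,0.03,0],[-0.6,0.05,0],[-0.85,0.08,0],[-1,0.1,0]],"yaw":[0.01,0.02,0.03,0.05,0.06],"jaw":[0,0,0,0,0]}'; python3 -c "
from h import *
go(.571,-.19,.42,-.05)"
```

```text
time: 3.15
position: [0.5248, 0.0315, 0.419]
tool_rot: [2.277, 2.164, 0.0]
ft_force: [0.4, 0.3, 0.1]
grip_width: 1.0
grip_force: 0.0
go [-1.094  0.287 -0.004] yaw -0.0003 pos [0.5248 0.0315 0.419 ] ang -0.051 tilt [ 4.e-04 -3.e-04 -1.e+00] t 3.15
```

```bash
python3 - <<'E'
from h import *
import pickle
st,w=pickle.load(open("wcard.pkl","rb"))
a=w_at(w,st,(341.6,140),.13);b=w_at(w,st,(345.6,258),.13);e=w_at(w,st,(345.8,261.5),.13);d=a-b
y=np.arctan2(-d[0],d[1]);print(a,b,e,y)
for yy in(y,.188):print(e+.06*np.array([-np.sin(yy),np.cos(yy),0]))
E
python3 -m jog '{"translation":[[-0.1,0.02,0],[-0.3,0.07,0],[-0.55,0.14,0],[-0.75,0.2,0],[-0.9,0.26,0.05],[-0.98,0.29,0.1],[-0.98,0.29,0.1]],"yaw":[0,0,0,0,0,0,0],"jaw":[0,0,0,0,0,0,0]}'; python3 look.py wclip .571 -.164 .42 -.05
```

```text
[0.48771872 0.28526397 0.13      ] [0.51009072 0.1737538  0.13      ] [0.51097365 0.16994066 0.13      ] 0.1979988454459598
[0.49917119 0.22876839 0.13      ]
[0.49975998 0.22888346 0.13      ]
time: 4.03
position: [0.5733, -0.1645, 0.3977]
tool_rot: [-2.273, -2.166, 0.003]
ft_force: [0.0, -0.2, 0.5]
grip_width: 0.997
grip_force: 0.0
go [-0.004 -0.013 -0.109] yaw 0.0011 pos [ 0.5735 -0.1633  0.3983] ang -0.0467 tilt [-1.3e-03  5.0e-04 -1.0e+00] t 4.075
```

View pics/wclip.png

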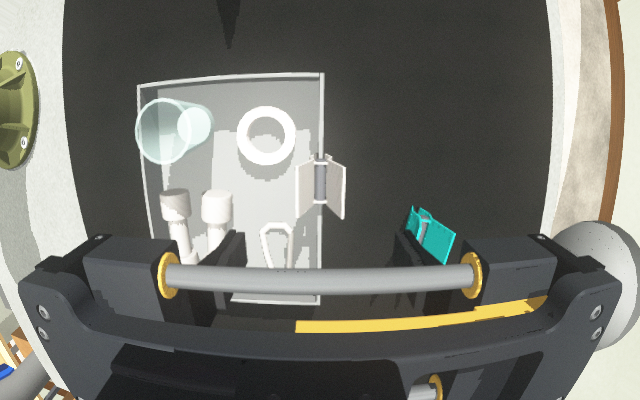

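The steel clip's hinge is at (320,185) and its lever tops run along x≈296 and x≈345. The turquoise clip is at (430,235), clear to the right.

Run:
```python
from h import *
import pickle
st,w=pickle.load(open("wclip.pkl","rb"))
c=cv2.resize(w["pixels"][140:240,280:360],None,fx=6,fy=6,interpolation=cv2.INTER_CUBIC);cv2.imwrite("pics/wc2.png",c)
for n,u,z in(("barrel",(320,163),.062),("barrel",(320,202),.062),("LT",(298,161),.104),("LB",(296,213),.104),("RT",(343,165),.104),("RB",(345,218),.104),("wall",(322.5,74),.05),("wall",(321,303),.05),("turq",(412,207),.06),("turq",(411,236),.06)):print(n,np.round(w_at(w,st,u,z),4))
```

```text
barrel [ 0.5737 -0.1407  0.062 ]
barrel [ 0.5717 -0.1828  0.062 ]
LT [ 0.5545 -0.1305  0.104 ]
LB [ 0.5494 -0.1796  0.104 ]
RT [ 0.5947 -0.1361  0.104 ]
RB [ 0.5952 -0.1867  0.104 ]
wall [ 0.5807 -0.0482  0.05  ]
wall [ 0.5663 -0.3221  0.05  ]
turq [ 0.6735 -0.1942  0.06  ]
turq [ 0.6742 -0.2294  0.06  ]
```

View pics/wc2.png

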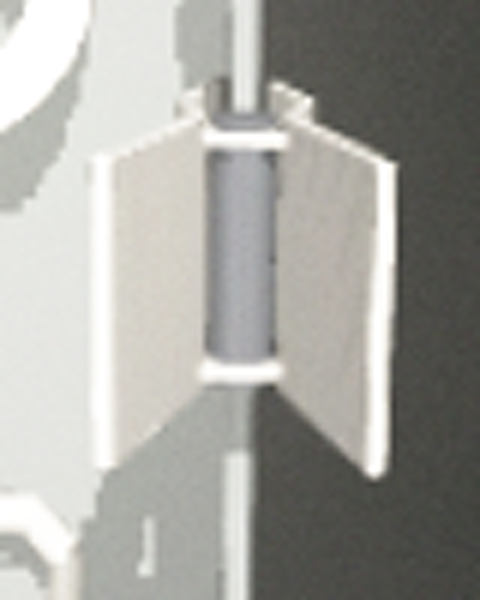

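```bash
python3 -c "
from h import *
go(.573,-.161,.258,-.05)"
python3 -m jog '{"translation":[[0.01,0,0.1],[0.01,0,0.3],[0.01,-0.005,0.45],[0.01,-0.005,0.58],[0.01,-0.005,0.65],[0.01,-0.005,0.69],[0.01,-0.005,0.7]],"yaw":[0,0,0,0,0,0,0],"jaw":[0,0,0,0,0,0,0]}'; python3 -c "
from h import *
go(.573,-.161,.258,-.05)"
```

```text
go [ 0.011 -0.002  0.701] yaw 0.0011 pos [ 0.5735 -0.1633  0.3983] ang -0.0467 tilt [-1.3e-03  5.0e-04 -1.0e+00] t 4.075
time: 4.95
position: [0.5729, -0.1613, 0.2591]
tool_rot: [2.272, 2.169, 0.001]
ft_force: [0.6, -0.3, 0.2]
grip_width: 0.998
grip_force: 0.0
go [0.002 0.    0.006] yaw 0.0013 pos [ 0.5729 -0.1613  0.2591] ang -0.0461 tilt [ 7.e-04  2.e-04 -1.e+00] t 4.95
```

```bash
python3 -m jog '{"translation":[[0,0,0],[0,0,0],[0,0,0],[0,0,0],[0,0,0],[0,0,0],[0,0,0],[0,0,0]],"yaw":[0,0,0,0,0,0,0,0],"jaw":[0.3,0.45,0.6,0.75,0.85,1,1,1]}' 30;python3 -m jog '{"translation":[[0,0,0],[0,0,0],[0,0,0],[0,0,0]],"yaw":[0,0,0,0],"jaw":[1,1,1,1]}' 30
```

```text
time: 5.95
position: [0.5735, -0.162, 0.261]
tool_rot: [2.271, 2.168, 0.004]
ft_force: [-4.5, 2.3, 13.9]
grip_width: 0.174
grip_force: 16.4
time: 6.45
position: [0.5732, -0.162, 0.2611]
tool_rot: [2.272, 2.168, 0.003]
ft_force: [-3.5, 1.9, 12.7]
grip_width: 0.168
grip_force: 30.0
```

```bash
python3 -m jog '{"translation":[[0,0,-0.02],[0,0,-0.05],[0,0,-0.12],[0,0,-0.25],[0,0,-0.4],[0,0,-0.5],[0,0,-0.55],[0,0,-0.55]],"yaw":[0,0,0,0,0,0,0,0],"jaw":[1,1,1,1,1,1,1,1]}' 30
python3 - <<'E'
from h import *
st=ctrl.get_state()
ims=[ctrl.get_image(n)for n in("scene","wrist")]
G=np.array(st["position"])-[0,0,.164]
u=proj(ims[0],G);print(u,st["ft_force"]);x,y=int(u[0])-50,int(u[1])-45
s=cv2.resize(ims[0]["pixels"][y:y+100,x:x+100],(500,500),interpolation=cv2.INTER_CUBIC)
cv2.imwrite("pics/lift.png",s)
for d in ctrl.silhouettes("clip_grip",ims[0]):
  ys,xs=np.where(d["region"]);print(d["p"],d["at"],xs.min(),xs.max(),ys.min(),ys.max())
for dz in(.01,-.028,-.044,-.078):print(dz,np.round((np.array(proj(ims[0],G+[0,0,dz]))-[x,y])*5))
go(.4995,.2288,.4,.19)
E
```

```text
time: 7.45
position: [0.5727, -0.1617, 0.3691]
tool_rot: [2.272, 2.169, 0.001]
ft_force: [-0.2, -0.4, -1.2]
grip_width: 0.166
grip_force: 30.0
[np.float64(273.35822248080115), np.float64(193.74504028695006)] [-0.21422561 -0.4043666  -1.20201221]
0.93 [273.3, 216.9] 259 290 190 237
0.75 [268.9, 308.7] 255 288 283 334
0.01 [250. 205.]
-0.028 [257. 293.]
-0.044 [260. 328.]
-0.078 [266. 402.]
go [ 1.932 -0.455 -0.161] yaw -0.0753 pos [ 0.5723 -0.1615  0.3676] ang -0.0466 tilt [-2.e-03  3.e-04 -1.e+00] t 7.6
```

View pics/lift.png

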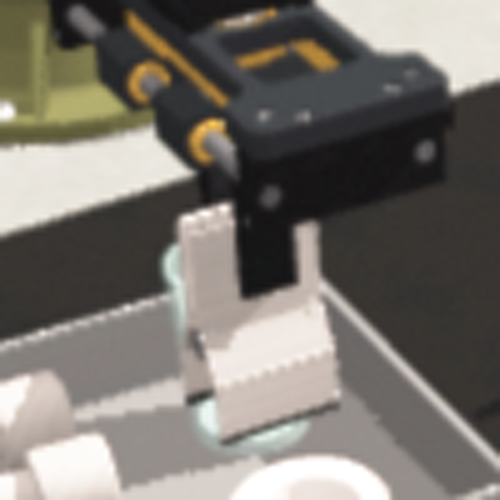

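The clip is held open and off the tray. The levers are at crop (180–320, 210–300), centred on the finger, and the jaws gape below. Next I carry it above the card.

```bash
python3 -m jog '{"translation":[[0.05,0,-0.08],[0.15,-0.03,-0.16],[0.3,-0.06,-0.2],[0.48,-0.1,-0.2],[0.66,-0.14,-0.2],[0.82,-0.18,-0.2],[0.93,-0.21,-0.2],[0.97,-0.23,-0.2]],"yaw":[0,-0.01,-0.02,-0.03,-0.04,-0.05,-0.065,-0.075],"jaw":[1,1,1,1,1,1,1,1]}' 30; python3 -c "
from h import *
go(.4995,.2288,.4,.19)"
```

```text
time: 8.6
position: [0.5353, 0.0362, 0.4094]
tool_rot: [1.995, 2.426, 0.001]
ft_force: [0.7, -0.6, -0.9]
grip_width: 0.168
grip_force: 30.0
go [0.979 0.01  0.047] yaw 0.0014 pos [0.5353 0.0362 0.4094] ang 0.1942 tilt [ 8.e-04  5.e-04 -1.e+00] t 8.6
```

```bash
python3 -m jog '{"translation":[[0.05,0,0],[0.18,0,0],[0.36,0,0],[0.55,0.01,0.01],[0.74,0.01,0.03],[0.89,0.01,0.04],[0.98,0.01,0.045],[0.98,0.01,0.045]],"yaw":[0,0,0,0,0,0,0,0],"jaw":[1,1,1,1,1,1,1,1]}' 30; python3 look.py wfit .4995 .2288 .352 .19
python3 - <<'E'
from h import *
import pickle
st,w=pickle.load(open("wfit.pkl","rb"))
s=ctrl.get_image("scene")
a=cv2.resize(w["pixels"][90:290,250:430],None,fx=2.2,fy=2.2);b=cv2.resize(s["pixels"][110:220,350:450],(400,440),interpolation=cv2.INTER_CUBIC)
cv2.imwrite("pics/fit.png",np.hstack([a,b]))
G=np.array(st["position"])-[0,0,.164];print(np.array(proj(s,G-[0,0,.078]))-[350,110],np.array(proj(s,[.4995,.2288,.13]))-[350,110])
E
```

```text
time: 9.6
position: [0.5008, 0.2277, 0.3996]
tool_rot: [2.0, 2.422, -0.001]
ft_force: [0.5, -0.2, -0.7]
grip_width: 0.17
grip_force: 30.0
go [ 0.014 -0.006  0.239] yaw -0.0006 pos [0.5013 0.2263 0.3997] ang 0.1881 tilt [ 2.e-04 -1.e-03 -1.e+00] t 9.65
[55.18831309 40.7925743 ] [54.43404981 50.90090803]
```

View pics/fit.png

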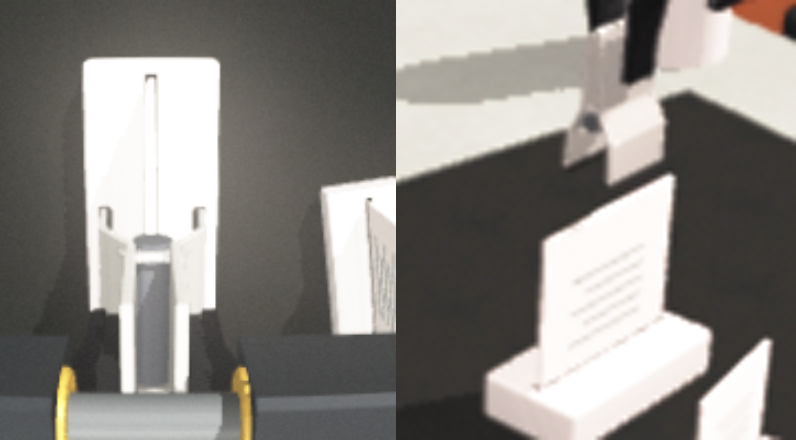

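The clip is square over the card. In the wrist crop the jaw tips are at x=100 and x=203, with the card edge at x=152 between them. In the scene crop the jaws centre at about (615,162), over the card middle. Lowering now.

```bash
python3 -m jog '{"translation":[[0.01,-0.003,0.03],[0.01,-0.003,0.07],[0.01,-0.003,0.11],[0.01,-0.003,0.15],[0.01,-0.003,0.19],[0.01,-0.003,0.22],[0.01,-0.003,0.22],[0.01,-0.003,0.22]],"yaw":[0,0,0,0,0,0,0,0],"jaw":[1,1,1,1,1,1,1,1]}' 30; python3 look.py wfit2 .4995 .2288 .338 .19
```

```text
time: 10.7
position: [0.5, 0.2291, 0.356]
tool_rot: [2.002, 2.421, 0.001]
ft_force: [-0.1, -0.1, -1.1]
grip_width: 0.169
grip_force: 30.0
go [-0.001 -0.003  0.091] yaw -0.0003 pos [0.5    0.2291 0.3561] ang 0.189 tilt [ 6.e-04  4.e-04 -1.e+00] t 10.75
```

```bash
python3 -m jog '{"translation":[[0,0,0.02],[0,0,0.04],[0,0,0.06],[0,0,0.06],[0,0,0.06]],"yaw":[0,0,0,0,0],"jaw":[1,1,1,1,1]}' 30;python3 -m jog '{"translation":[[0,0,0.01],[0,0,0.01],[0,0,0.01]],"yaw":[0,0,0],"jaw":[1,1,1]}' 30;python3 -m jog '{"translation":[[0,0,0.01],[0,0,0.01],[0,0,0.01]],"yaw":[0,0,0],"jaw":[1,1,1]}' 30;python3 -m jog '{"translation":[[0,0,0.01],[0,0,0.01],[0,0,0.01]],"yaw":[0,0,0],"jaw":[1,1,1]}' 30
```

```text
time: 11.38
position: [0.4999, 0.229, 0.3438]
tool_rot: [2.002, 2.421, 0.0]
ft_force: [0.2, -0.5, -0.8]
grip_width: 0.17
grip_force: 30.0
time: 11.75
position: [0.4999, 0.229, 0.3418]
tool_rot: [-2.002, -2.421, -0.0]
ft_force: [-0.8, -0.1, -1.3]
grip_width: 0.164
grip_force: 30.0
time: 12.12
position: [0.5, 0.2291, 0.3401]
tool_rot: [2.002, 2.421, 0.001]
ft_force: [-1.6, 0.6, 1.4]
grip_width: 0.166
grip_force: 30.0
time: 12.5
position: [0.5, 0.229, 0.3381]
tool_rot: [2.002, 2.421, 0.001]
ft_force: [0.0, -0.4, 2.7]
grip_width: 0.168
grip_force: 30.0
```

```bash
python3 -m jog '{"translation":[[0,0,0.005],[0,0,0.005],[0,0,0.005],[0,0,0.005],[0,0,0.005],[0,0,0.005]],"yaw":[0,0,0,0,0,0],"jaw":[1,1,1,1,1,1]}' 30
python3 - <<'E'
from h import *
st=ctrl.get_state();w=ctrl.get_image("wrist");s=ctrl.get_image("scene");t=ctrl.get_image("top")
F=[]
for i in range(6):ctrl.get_image("top");F.append(ctrl.get_state()["ft_force"])
print(np.mean(F,0),ctrl.get_state()["time"])
a=cv2.resize(w["pixels"][90:290,250:430],None,fx=2.2,fy=2.2);b=cv2.resize(s["pixels"][110:220,350:450],(400,440),interpolation=cv2.INTER_CUBIC)
cv2.imwrite("pics/end.png",np.hstack([a,b]))
E
```

```text
time: 13.25
position: [0.5, 0.229, 0.3369]
tool_rot: [2.002, 2.421, 0.001]
ft_force: [0.0, -0.0, 4.1]
grip_width: 0.165
grip_force: 30.0
[0.29043686 0.46675906 4.11471663] 13.7
```

View pics/end.png

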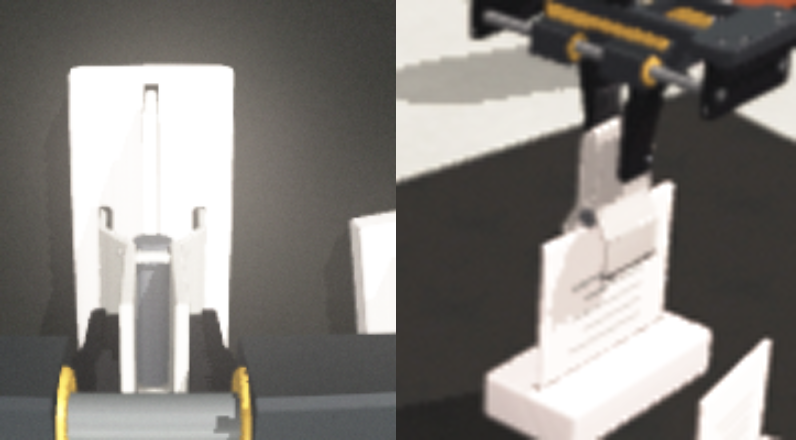

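The clip sits astride the card's middle. The barrel is on the edge at scene crop (590,215), the near jaw spans (600–655, 200–270), and the other jaw is behind. About 5 N is on the cushion, roughly 4 mm of give.

```bash
python3 -c "
from bench import ctrl
print(ctrl.close_job())"
```

```text
the job is handed in; nothing more can be done
None
```

I handed the job in with the steel clip held wide open, upright and astride the middle of the large card's top edge, pressing the card down about 4 mm (estimated from a force of about 5 N); the dumbbells, tumbler and ring were not touched.

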